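# Push a box of test strips through a one-way feeder flap

## Robot

A 6-joint arm with a two-finger parallel gripper is mounted at the origin on a cart in front of the work surface, level with it; the furniture and walls round the work are solid. World frame = base frame: x ahead of the robot, y to its left, z up, the work surface at z = 0. Lengths are in mm, angles in degrees, forces in N, time in s.
With the tool pointing down it reaches from about 350 to 850 mm from the base axis. Payload 8.1 kg.
Tool frame: the origin (TCP) lies between the finger pads; the fingertips stand 14 mm ahead of it and the grasp point (between the pads) lies 5 mm behind it; z points along the fingers, x is the direction in which the jaws open and shut, and the axes are right-handed (so a half turn about z gives the same grasp; the last joint's range is limited). The gripper opens to 85 mm and grips with 20 to 120 N. Pads are 22 mm wide; open, the fingers measure 114 mm over their backs; the gripper's body (76 mm by 85 mm) begins 54 mm behind the grasp point. The pads swing forward as they close: fully open they stand 13 mm farther back than shut.
Start: joints at [-73.992, 7.471, 85.268, -0, 87.261, -4.893], TCP at [214.078, -560.514, 245.292] pointing down, gripper open.
Joint ranges: [-169.43, 169.43], [-51.17, 129.36], [1.28, 143.12], [-76.62, 256.62], [0, 156.53], [-152.29, 152.29]. Speed limits (degrees/s): [136.94, 136.94, 159.86, 180, 180, 180].

## Interface

Orientations are given as [roll, pitch, yaw] about the fixed x, y, z axes, in that order (R = Rz(yaw) Ry(pitch) Rx(roll)).
In Python, from bench import r, vision, job gives the robot as it stands.
- The arm moves only by the tool send_rows, never from a script. Its arguments are lists of equal length, an entry for each row: "dp": the shift along the world's x, y, z in mm, a list of three; "rot": the turn, a rotation vector about the world's x, y, z in rad, a list of three. In form: {"dp": [[tx, ty, tz], ...], "rot": [[wx, wy, wz], ...]}. A call has 1 to 5 rows; each row is the pose to reach, as a shift and turn from the pose commanded when the call began; what a row does not reach only later rows make up. A row lasts 1/8 s, in which the tool goes at most 62.5 mm and 10.7 degrees, less where a joint would pass 70% of its speed; a pose out of reach is approached as far as the arm can. A call with a gripper value outside its range is refused whole. "jaw" is the finger opening in mm, from 0 to 85.4, set as the call begins (left out, the last holds). The fingers move at their own pace and stop on an object; "force" is the grip in N (left out, the last holds). Time passes only in rows, so rows that repeat a pose let the fingers close. It gives the time, the measured TCP pose, the force and the opening at its end, in the units of the state.
- r.sense(): the state, without advancing time (a new reading comes with each control period).
- vision.snapshot(name): name is "scene" or "top" or "wrist"; returns a dict with "pixels" (384x512x3 uint8, red, green, blue), "depth" (384x512 float32, mm along the optical axis (not along the pixel's ray), 0 where there is no reading), "intrinsics" (3x3 intrinsics, pixels), "world_from_camera" (4x4, takes a point from camera to world coordinates); the wrist camera has in their place "T_tool_cam" (4x4, takes a point from camera to tool coordinates, whose origin is the TCP and whose axes are the tool frame's). Camera axes: x right, y down, z forward; pixel columns grow to the right and rows downward; lengths in mm; the calibration is good to about 2 mm. A picture is of the moment at which its call begins: read the wrist's pose just before it.
- job.hand_in(): hands the job in, once; it reports no verdict.
The state is a dict: "time": time; "joint_pos": joint angles; "qd": joint speeds; "joint_efforts": joint torques, N m; "tool_pos": TCP position; "tcp_rot": TCP orientation; "ft_force": force on the tool from outside, world axes, zero at the start; "wrist_torque": the same for the moment, N m; "finger_gap": finger opening in mm.
Only numpy, scipy, OpenCV 4.12 (cv2) and the standard library are available. Lean on these libraries where they do the work, as an engineer would, in place of code of your own. Each camera call takes 0.05 s, during which the arm holds its last target.

## Task

The aluminium two-lane feeder has a blue gravity flap across each lane. With the fingertips push the yellow-and-white box of test strips along its lane and right through under the flap, up to the white end wall or so near it that the flap can drop behind it, then draw the fingers back out so that the flap swings fully shut. Only push: do not lift the box, and leave the red-and-white box, the other lane's flap and everything beside the feeder alone.

Things in the scene. Friction and masses are not known exactly. Their poses are not given: they have to be found in the camera images.
- feeder: fixed aluminium plate 280 x 276 x 4 mm with two lanes. Origin: its underside, midway between the lanes, straight below both flaps' hinge axes. x = feeding direction, y left, z up. Lane centres y = +65 mm (left), -65 mm (right). Lane floors z = 4 mm, from x = -162 mm to a white end wall, face at x = +109 mm, top z = 32 mm. White guides 52 mm apart inside, tops z = 14 mm
- lane_left (a point): on the left lane's floor, on its centre line, below the hinge axis. A grey hinge post stands 61 mm to either side of it (20 mm thick along x, top at feeder z = 86 mm); no bar crosses between the posts, so fingers pointing down can follow the box through
- lane_right (a point): the same point on the right lane's floor
- flap_left (a joint): left lane's blue flap: 0 = hanging shut across the lane at feeder x = 0; grows to 1.55 rad as its lower edge swings to feeder +x and up (opens no other way). Falls shut by its own weight, 60 g, no spring; a box pushed along the lane lifts it with its nose and it rests on the box until the box's rear is about 33 mm past x = 0
- flap_right (a joint): right lane's blue flap, the same
- flap_left_plate (a point): middle of the left flap's plate, 56 mm below its hinge axis (axis at feeder z = 80 mm). Plate 116 x 14 mm, 3 mm thick, hanging from 49 to 63 mm below the axis on two side arms with 106 mm free between them. The front of the following fingers goes to x = +43 mm when the box meets the end wall; past x = +47 mm they would catch the raised plate's upper edge
- flap_right_plate (a point): middle of the right flap's plate, the same
- strip_box: loose yellow-and-white carton of test strips, 30 x 66 x 22 mm (its x, y, z), origin at the centre of its underside, z up. Lies before the flap in one of the two lanes (either one), its long (y) axis along the lane within about 4 degrees. About 0.09 kg, slides with 1 N or so
- cover_box: loose red-and-white carton of cover glasses, 34 x 82 x 30 mm (its x, y, z), origin at the centre of its underside; lies in the other lane and stays where it is
- beaker: glass beaker, 54 x 58 mm, 70 mm high, left of the feeder, bystander; origin at the centre of its underside
- vial: white-capped vial, 27 mm across, 72 mm high, left of the feeder, bystander; origin at the centre of its underside
- tube: plastic tube with orange cap lying on its side, 35 x 114 x 35 mm, right of the feeder, bystander; origin at the centre of its underside
- tape: yellow tape roll lying flat, 59 mm across, 19 mm high, right of the feeder, bystander; origin at the centre of its underside
Mind the look-alikes: they are no part of the job. What is shaped like the strip_box but purple is not meant.

How it is judged (in metres and radians):
On the way, in this order (a step that is already met when the one before it is completed fails the run):
1. the strip box is part-way under its lane's lifted flap (x of strip_box in the frame of feeder between -0.03 and 0.0295 m and ((y of strip_box in the frame of feeder between 0.05 and 0.08 m and value of joint flap_left above 0.25 rad) or (y of strip_box in the frame of feeder between -0.08 and -0.05 m and value of joint flap_right above 0.25 rad))), for 0.1 s.
2. the whole box is past the flap's plane (x of strip_box in the frame of feeder above 0.0345 m and (y of strip_box in the frame of feeder between 0.05 and 0.08 m or y of strip_box in the frame of feeder between -0.08 and -0.05 m)), for 0.1 s.
At the end, for the whole second after the job is handed in: The strip box rests flat on the floor of its lane with its whole length past the flap's plane (its centre at least 34.5 mm past the hinge axis), both flaps hang shut (less than 0.06 rad), the red-and-white box is within 10 mm of where it was (all of step 2 and z of strip_box in the frame of feeder below 0.008 m and angle between strip_box's own z axis and vertical below 0.1 rad and linear speed of strip_box below 0.01 m/s and value of joint each of flap_left, flap_right below 0.06 rad and distance of cover_box from where it was at the start of the episode below 0.01 m); the robot touches nothing.
It fails at once if the strip box is lifted (more than 12 mm off the lane floor) or tipped (z of strip_box in the frame of feeder above 0.016 m or angle between strip_box's own z axis and vertical above 0.35 rad).
It fails at once if the red-and-white box is moved more than 10 mm (distance of cover_box from where it was at the start of the episode above 0.01 m).
It fails at once if the other lane's flap is opened ((y of strip_box in the frame of feeder between 0.05 and 0.08 m and value of joint flap_right above 0.2 rad) or (y of strip_box in the frame of feeder between -0.08 and -0.05 m and value of joint flap_left above 0.2 rad)).
It fails at once if a bystander beside the feeder is moved more than 20 mm (distance of any of beaker, vial, tube, tape from where it was at the start of the episode above 0.02 m).
It also fails if it takes over 40 s, if anything falls off the work surface, if the arm or the gripper's body presses on something with over 40 N, if the wrist force passes 120 N, or if a joint passes its speed limit or range.

## Working session

There is one attempt and no reset: what is moved stays moved. The work goes in short steps, Python scripts to look and compute and a tool call to move; the robot and the scene stay as the last step left them, time stands still between calls to the robot, and variables do not carry over. Pictures are saved under pics/ and viewed, and the job is handed in when it is done.

Besides the shell and the picture viewer there is one more tool, called after "Emit:" in YAML: its name, and indented under it one key for each argument. send_rows: Moves the arm, as the interface text tells. Its arguments: {"type":"object","properties":{"dp":{"type":"array"},"rot":{"type":"array"},"jaw":{"type":"number"},"force":{"type":"number"}},"required":["dp","rot"]}

```bash
mkdir -p pics; ls; python3 - <<'E'
from bench import r, vision, job
import cv2,numpy as np
s=r.sense(); print(s)
for n in("scene","top"):
    v=vision.snapshot(n); np.savez(f'pics/{n}0.npz',**v)
    cv2.imwrite(f'pics/{n}0.png',cv2.resize(v["pixels"][:,:,::-1],(800,600),interpolation=cv2.INTER_CUBIC))
    print(n,v["intrinsics"],v["world_from_camera"])
E
```

```text
pics
{'time': 0.0, 'joint_pos': array([-7.39926250e+01,  7.51499638e+00,  8.53323525e+01, -9.25464737e-04,
        8.72609130e+01, -4.89502329e+00]), 'qd': array([-0.14498501,  0.00956042,  0.03411067, -0.01905528, -0.06470115,
        0.01161735]), 'joint_efforts': array([-2.70579752e-03, -5.69412625e+01, -5.00543189e+01, -3.79700487e-04,
        1.51138828e-02,  5.30413251e-05]), 'tool_pos': array([ 213.9123235 , -559.99123696,  244.21611821]), 'tcp_rot': array([-1.79991683e+02,  1.07945943e-01, -6.90975488e+01]), 'ft_force': array([-0.80906929, -0.33787263,  0.03610677]), 'wrist_torque': array([ 0.00514216,  0.00679615, -0.02956152]), 'finger_gap': 84.98092481205369}
scene [[484.07664882   0.         251.97316243]
 [  0.         484.07664882 191.72854719]
 [  0.           0.           1.        ]] [[-6.10311325e-01 -5.99347867e-01  5.17978977e-01 -1.73345764e+02]
 [-7.92097776e-01  4.53419328e-01 -4.08646578e-01  5.65864131e+02]
 [ 1.00597746e-02 -6.59691630e-01 -7.51469064e-01  1.09847411e+03]
 [ 0.00000000e+00  0.00000000e+00  0.00000000e+00  1.00000000e+00]]
top [[359.01567334   0.         252.84119399]
 [  0.         359.01567334 185.37389207]
 [  0.           0.           1.        ]] [[ 2.54531838e-02 -9.88068005e-01  1.51900472e-01  3.76668976e+02]
 [-9.99649787e-01 -2.40562641e-02  1.10272523e-02  1.49485536e+01]
 [-7.24151734e-03 -1.52127953e-01 -9.88334279e-01  1.05902929e+03]
 [ 0.00000000e+00  0.00000000e+00  0.00000000e+00  1.00000000e+00]]
```

View pics/scene0.png

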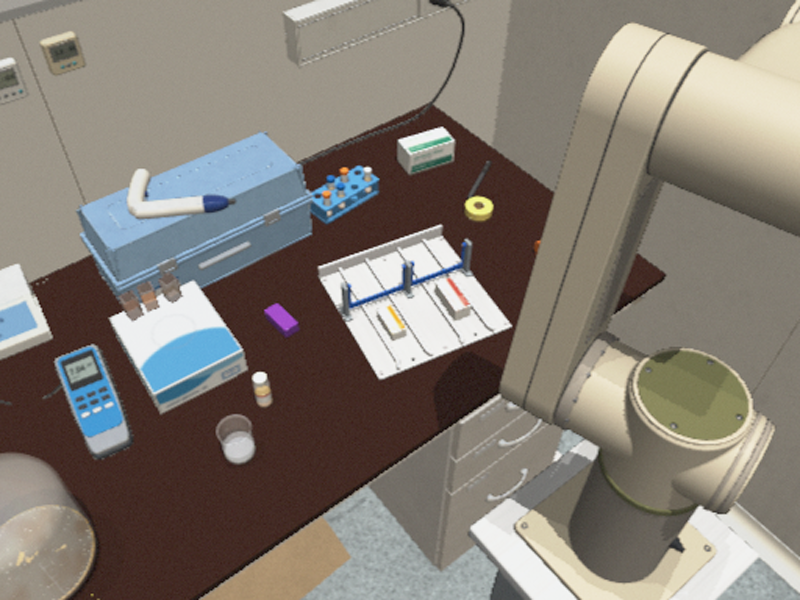

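View pics/top0.png

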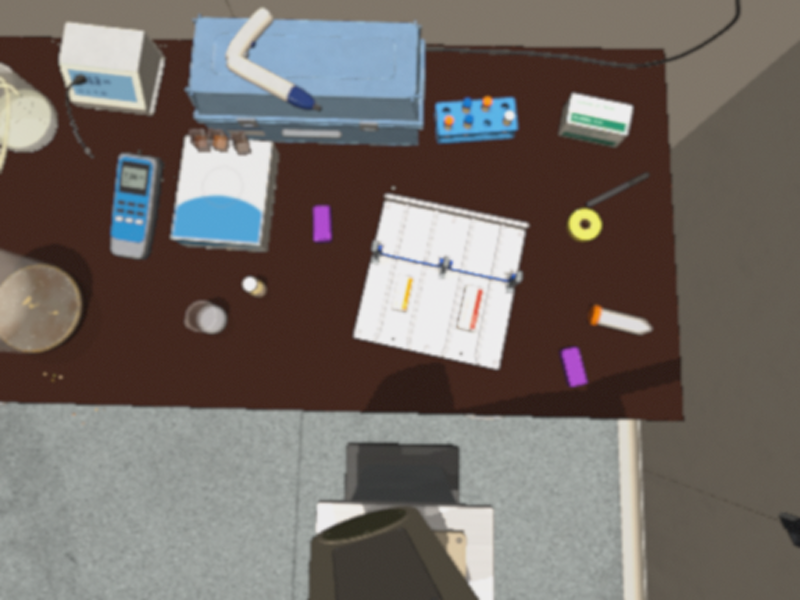

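Candidates in the top view (800x600 px): a yellow-striped white box at (405,293) in the left lane, a red-striped box at (472,308) in the right lane, and purple look-alikes at (321,223) and (574,367). I choose the yellow-and-white one. Next I measure positions and check it in a close crop.

```bash
cat > h.py <<'E'
import numpy as np,cv2
def load(n): return dict(np.load(f'pics/{n}.npz'))
def world(v):
    K=v['intrinsics'];d=v['depth'];T=v['world_from_camera'];h,w=d.shape
    u,vv=np.meshgrid(np.arange(w),np.arange(h))
    P=np.stack([(u-K[0,2])/K[0,0]*d,(vv-K[1,2])/K[1,1]*d,d,np.ones_like(d)],-1)
    W=(P@T.T)[...,:3];W[d<=0]=np.nan
    return W
def ray(v,uv,z):
    K=v['intrinsics'];T=v['world_from_camera'];uv=np.atleast_2d(uv).astype(float)
    D=np.c_[(uv[:,0]-K[0,2])/K[0,0],(uv[:,1]-K[1,2])/K[1,1],np.ones(len(uv))]@T[:3,:3].T
    o=T[:3,3];return o+D*((z-o[2])/D[:,2])[:,None]
E
python3 - <<'E'
from h import *
for n in('top0','scene0'):
    v=load(n);im=v['pixels'];W=world(v);hsv=cv2.cvtColor(im,cv2.COLOR_RGB2HSV)
    H,S,V=[hsv[...,i].astype(int) for i in range(3)]
    reg=(W[...,0]>250)&(W[...,0]<700)&(W[...,1]>-330)&(W[...,1]<120)
    white=(S<50)&(V>120)&reg
    m=white.astype(np.uint8);nn,l,st,c=cv2.connectedComponentsWithStats(m)
    k=1+np.argmax(st[1:,4]);m=(l==k).astype(np.uint8)
    cnt=max(cv2.findContours(m,cv2.RETR_EXTERNAL,cv2.CHAIN_APPROX_NONE)[0],key=cv2.contourArea)
    print(n,'plate',st[k],'z med',np.nanmedian(W[m>0][:,2]))
    hull=cv2.convexHull(cnt);ap=cv2.approxPolyDP(hull,6,True)[:,0]
    print('corners px',ap.tolist(),'\n',ray(v,ap,4).round(1))
    for nm,mk,z in(('blue',(H>100)&(H<125)&(S>110)&reg,24),('yellow',(H>18)&(H<32)&(S>120)&reg,26),('red',((H<8)|(H>172))&(S>120)&reg,34)):
        p=np.argwhere(mk)[:,::-1]
        q=ray(v,p,z)
        print(nm,len(p),'px mean',p.mean(0),'ray',q.mean(0).round(1),'depth med',np.nanmedian(W[mk],0).round(1),'z range',np.nanpercentile(W[mk][:,2],[5,50,95]).round(1), 'xy range',np.r_[q.min(0)[:2],q.max(0)[:2]].round(1))
        (cc,sz,an)=cv2.minAreaRect(q[:,:2].astype(np.float32));print('  rect',cc,sz,an)
v=load('top0');im=v['pixels'][110:250,215:350,::-1];cv2.imwrite('pics/crop_top.png',cv2.resize(im,None,fx=4,fy=4,interpolation=cv2.INTER_CUBIC))
v=load('scene0');im=v['pixels'][140:250,195:335,::-1];cv2.imwrite('pics/crop_scene.png',cv2.resize(im,None,fx=5,fy=5,interpolation=cv2.INTER_CUBIC))
E
```

```text
top0 plate [ 226  131  113  106 8416] z med 3.538177411312404
corners px [[245, 133], [338, 144], [318, 236], [226, 215]] 
 [[ 699.4   54.7    4. ]
 [ 671.5 -227.3    4. ]
 [ 394.6 -166.4    4. ]
 [ 448.9  103.3    4. ]]
blue 15 px mean [293.33333333 169.46666667] ray [585.9 -90.7  24. ] depth med [577.2 -70.2  82.6] z range [65.3 82.6 85.7] xy range [ 562.8 -195.4  616.8   60.6]
  rect (590.011474609375, -67.17123413085938) (260.9820251464844, 7.081642150878906) 79.08932495117188
yellow 215 px mean [346.17209302 153.03255814] ray [ 638.9 -246.9   26. ] depth med [ 661.5 -311.3   17.7] z range [ 1.2 17.7 27.3] xy range [ 501.7 -328.2  695.3   10.9]
  rect (596.9234619140625, -157.78146362304688) (56.39662551879883, 385.1040954589844) 23.85086441040039
red 5621 px mean [307.5271304 210.3446006] ray [ 467.6 -131.8   34. ] depth med [ 440.6 -202.6   -0.7] z range [-4.  -0.7  2.6] xy range [ 315.9 -319.   689.6  116.6]
  rect (502.8004455566406, -101.18145751953125) (373.46990966796875, 435.6701354980469) 0.04322975501418114
scene0 plate [ 211  252  148  132 7652] z med -562.665973112157
[... 328 characters left out ...]
26.5 79.4] xy range [ 556.5 -226.7  650.6   57.1]
  rect (601.630615234375, -84.72312927246094) (279.7806396484375, 57.53807067871094) 79.80464935302734
yellow 107 px mean [287.20560748 160.70093458] ray [ 606.2 -193.1   26. ] depth med [ 651.6 -302.2   15.2] z range [-1.2 15.2 28.6] xy range [ 294.2 -320.7  693.7   13.6]
  rect (536.4910888671875, -105.12606811523438) (193.40399169921875, 503.7101135253906) 49.81199645996094
red 1406 px mean [284.52916074 210.32716927] ray [455.  -52.7  34. ] depth med [454.4 -40.3   0.5] z range [-3.6  0.5  4.9] xy range [ 288.7 -303.4  675.4  134.6]
  rect (482.1403503417969, -84.08277893066406) (384.91876220703125, 439.92462158203125) 0.45154497027397156
```

View pics/crop_top.png

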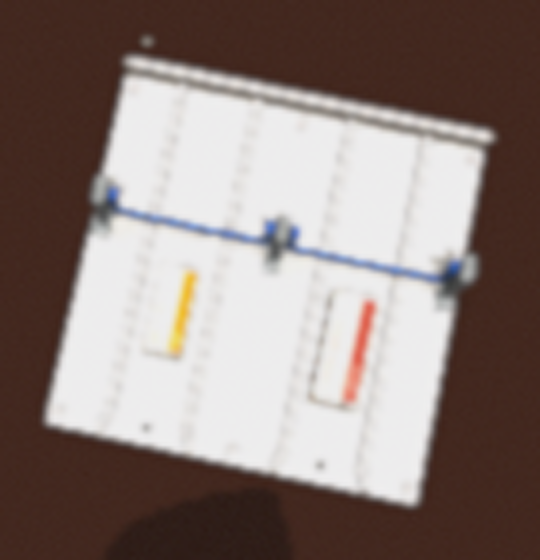

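View pics/crop_scene.png

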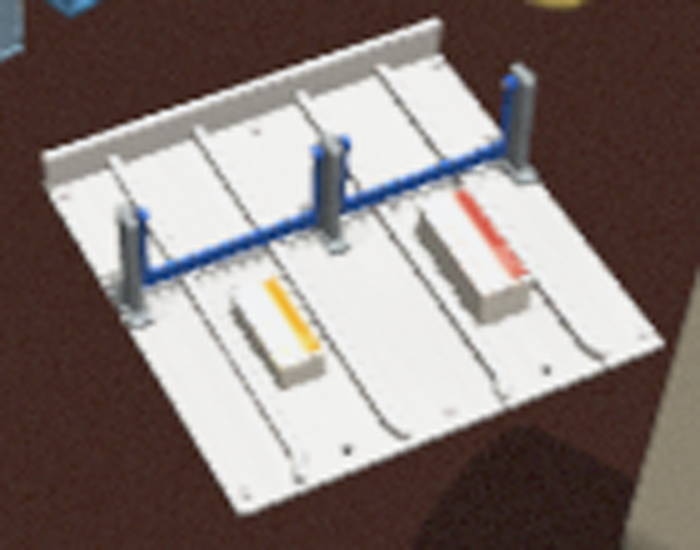

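Crops confirm it: a yellow stripe on a white box in the left lane, before the left flap (crop px ~(170,312)). The taller red-striped one is in the right lane.

```bash
cat > meas.py <<'E'
from h import *
def line(P):
    vx,vy,x,y=cv2.fitLine(P.astype(np.float32),cv2.DIST_HUBER,0,0.01,0.01).ravel();return np.array([x,y]),np.array([vx,vy])
def inter(a,b):
    t=np.linalg.solve(np.c_[a[1],-b[1]],b[0]-a[0]);return a[0]+t[0]*a[1]
def feeder(v,corners):
    # subpixel edges: plate outline of white mask between guess corner px (front-left, front-right, back-right, back-left)
    im=v['pixels'];hsv=cv2.cvtColor(im,cv2.COLOR_RGB2HSV)
    g=cv2.cvtColor(im,cv2.COLOR_RGB2GRAY).astype(np.float32)
    out=[]
    c=np.array(corners,float);cen=c.mean(0)
    for i in range(4):
        a,b=c[i],c[(i+1)%4];n=np.array([-(b-a)[1],(b-a)[0]]);n/=np.linalg.norm(n)
        if n@(cen-a)>0:n=-n
        pts=[]
        for t in np.linspace(.08,.92,60):
            p=a+t*(b-a);s=np.arange(-4,4.01,.25)
            q=(p+s[:,None]*n).astype(np.float32)
            pr=cv2.remap(g,q[:,0].reshape(1,-1),q[:,1].reshape(1,-1),cv2.INTER_LINEAR).ravel()
            k=np.where((pr[:-1]>=120)&(pr[1:]<120))[0]
            if len(k):pts.append(p+s[k[-1]]*n+.125*n)
        P=ray(v,np.array(pts),4)[:,:2];out.append(line(P))
    return out
E
python3 - <<'E'
from meas import *
vt=load('top0');vs=load('scene0')
cr=lambda L,o,f:[(np.array(p)+.5)/f-.5+np.array(o) for p in L]
ct=cr([(45,425),(420,503),(488,140),(125,68)],(215,110),4)
cs=cr([(242,515),(664,345),(440,50),(45,180)],(195,140),5)
for n,v,c in(('top',vt,ct),('scene',vs,cs)):
    E=feeder(v,c)
    for e,nm in zip(E,('front','right','back','left')):
        d=np.degrees(np.arctan2(e[1][1],e[1][0]))
        print(n,nm,e[0].round(1),round(d,2))
    fl=inter(E[0],E[3]);fr=inter(E[0],E[1]);print('FL',fl.round(1),'FR',fr.round(1),'width',np.linalg.norm(fl-fr).round(1))
# blue flap plate
for n,v in(('top',vt),('scene',vs)):
    im=v['pixels'];hsv=cv2.cvtColor(im,cv2.COLOR_RGB2HSV);W=world(v)
    H,S,V=[hsv[...,i].astype(int) for i in range(3)]
    R=W[...,0];Y=W[...,1]
    m=(H>98)&(H<130)&(S>60)&(R>520)&(R<660)&(Y>-240)&(Y<90)&(W[...,2]<45)
    p=np.argwhere(m)[:,::-1]; q=ray(v,p,24);a=line(q[:,:2])
    print(n,'flap',len(p),q.mean(0).round(1),'dir',np.degrees(np.arctan2(a[1][1],a[1][0])).round(2),'y range',q[:,1].min().round(1),q[:,1].max().round(1),W[m][:,2].mean().round(1))
    for nm,mk,z,zz in(('yellow',(H>14)&(H<34)&(S>90),26,(12,40)),('red',((H<10)|(H>170))&(S>120)&(V>120),34,(18,50))):
        mk=mk&(R>430)&(R<640)&(Y>-190)&(Y<100)&(W[...,2]>zz[0])&(W[...,2]<zz[1])
        p=np.argwhere(mk)[:,::-1];q=ray(v,p,z);a=line(q[:,:2])
        print(n,nm,len(p),q.mean(0).round(1),np.degrees(np.arctan2(a[1][1],a[1][0])).round(2),cv2.minAreaRect(q[:,:2].astype(np.float32)),W[mk].mean(0).round(1))
E
```

```text
top front [419.4 -33.9] 78.96
top right [ 513.7 -192.7] -11.12
top back [704.5 -87.6] 79.02
top left [577.4  80.6] -11.05
FL [446.8 106.1] FR [ 393.1 -169. ] width 280.3Traceback (most recent call last):
  File "<stdin>", line 7, in <module>
  File "meas.py", line 22, in feeder
    P=ray(v,np.array(pts),4)[:,:2];out.append(line(P))
      ~~~^^^^^^^^^^^^^^^^^^^
  File "h.py", line 11, in ray
    D=np.c_[(uv[:,0]-K[0,2])/K[0,0],(uv[:,1]-K[1,2])/K[1,1],np.ones(len(uv))]@T[:3,:3].T
             ~~^^^^^
IndexError: index 0 is out of bounds for axis 1 with size 0
```

```bash
sed -i 's/        P=ray(v,np.array(pts),4)/        if len(pts)<5: out.append(None);continue\n        P=ray(v,np.array(pts),4)/' meas.py
cat > m2.py <<'E'
from meas import *
vt=load('top0');vs=load('scene0')
cr=lambda L,o,f:[(np.array(p)+.5)/f-.5+np.array(o) for p in L]
ct=cr([(45,425),(420,503),(488,140),(125,68)],(215,110),4)
cs=cr([(242,515),(664,345),(440,50),(45,180)],(195,140),5)
for n,v,c in(('top',vt,ct),('scene',vs,cs)):
    E=feeder(v,c)
    for e,nm in zip(E,('front','right','back','left')):
        if e is None: continue
        d=np.degrees(np.arctan2(e[1][1],e[1][0]))
        print(n,nm,e[0].round(1),round(d,2))
    fl=inter(E[0],E[3]);fr=inter(E[0],E[1]);u=(fl-fr)/np.linalg.norm(fl-fr);x=np.array([u[1],-u[0]])
    print('FL',fl.round(1),'FR',fr.round(1),'width',np.linalg.norm(fl-fr).round(1),'origin',((fl+fr)/2+162*x).round(1))
# blue flap plate
for n,v in(('top',vt),('scene',vs)):
    im=v['pixels'];hsv=cv2.cvtColor(im,cv2.COLOR_RGB2HSV);W=world(v)
    H,S,V=[hsv[...,i].astype(int) for i in range(3)]
    R=W[...,0];Y=W[...,1]
    m=(H>98)&(H<130)&(S>60)&(R>520)&(R<660)&(Y>-240)&(Y<90)&(W[...,2]<45)
    p=np.argwhere(m)[:,::-1]; q=ray(v,p,24);a=line(q[:,:2])
    print(n,'flap',len(p),q.mean(0).round(1),'dir',np.degrees(np.arctan2(a[1][1],a[1][0])).round(2),'y range',q[:,1].min().round(1),q[:,1].max().round(1),W[m][:,2].mean().round(1))
    for nm,mk,z,zz in(('yellow',(H>14)&(H<34)&(S>90),26,(12,40)),('red',((H<10)|(H>170))&(S>120)&(V>120),34,(18,50))):
        mk=mk&(R>430)&(R<640)&(Y>-190)&(Y<100)&(W[...,2]>zz[0])&(W[...,2]<zz[1])
        p=np.argwhere(mk)[:,::-1];q=ray(v,p,z);a=line(q[:,:2])
        print(n,nm,len(p),q.mean(0).round(1),np.degrees(np.arctan2(a[1][1],a[1][0])).round(2),cv2.minAreaRect(q[:,:2].astype(np.float32)),W[mk].mean(0).round(1))
E
python3 m2.py
```

```text
top front [419.4 -33.9] 78.96
top right [ 513.7 -192.7] -11.12
top back [704.5 -87.6] 79.02
top left [577.4  80.6] -11.05
FL [446.8 106.1] FR [ 393.1 -169. ] width 280.3 origin [578.9 -62.5]
scene front [422.4 -24.5] 79.23
scene right [ 538.5 -194.6] -11.03
scene left [545.5  87.6] -11.14
FL [447.4 106.9] FR [ 395.4 -166.7] width 278.5 origin [580.5 -60.2]
top flap 78 [580.8 -69.2  24. ] dir 79.03 y range -189.6 60.4 30.1
top yellow 57 [529.7   4.9  26. ] -11.13 ((530.009521484375, 4.918117523193359), (8.111346244812012, 57.690277099609375), 79.28547668457031) [529.7   4.9  25.7]
top red 35 [ 510.1 -124.1   34. ] -12.38 ((504.202392578125, -122.80111694335938), (5.270904541015625, 65.50391387939453), 77.81017303466797) [ 510.2 -124.2   33.1]
scene flap 272 [585.2 -60.1  24. ] dir 79.15 y range -197.9 59.4 24.6
scene yellow 44 [530.7   6.2  26. ] -10.16 ((531.6649780273438, 5.926895618438721), (7.798273086547852, 56.618873596191406), 79.58438110351562) [530.4   6.5  26.5]
scene red 30 [ 510.  -123.1   34. ] -9.72 ((504.04742431640625, -121.74748992919922), (6.014651775360107, 67.46605682373047), 79.1373062133789) [ 509.5 -122.5   34.9]
```

Emit:
send_rows:
  dp:
    - [20, 46, 0]
    - [40, 92, 0]
    - [60, 138, 0]
    - [80, 184, 0]
    - [100, 230, 0]
  rot:
    - [0, 0, -0.056]
    - [0, 0, -0.112]
    - [0, 0, -0.168]
    - [0, 0, -0.224]
    - [0, 0, -0.28]
  jaw: 0
  force: 20

```text
time: 0.72
tool_pos: [314.3, -328.8, 244.9]
tcp_rot: [180.0, 0.0, -85.3]
ft_force: [0.8, -1.1, 0.5]
finger_gap: -0.1
```

Emit:
send_rows:
  dp:
    - [20, 46, 0]
    - [40, 92, 0]
    - [60, 138, 0]
    - [80, 184, 0]
    - [100, 230, 0]
  rot:
    - [0, 0, -0.056]
    - [0, 0, -0.112]
    - [0, 0, -0.168]
    - [0, 0, -0.224]
    - [0, 0, -0.278]

```text
time: 1.35
tool_pos: [414.3, -98.9, 245.1]
tcp_rot: [180.0, 0.0, -101.2]
ft_force: [0.5, 0.1, -0.4]
finger_gap: -0.4
```

Emit:
send_rows:
  dp:
    - [18, 43, 0]
    - [35, 86, 0]
    - [52, 127, -40]
    - [52, 127, -80]
    - [52, 127, -80]
  rot:
    - [0, 0, 0]
    - [0, 0, 0]
    - [0, 0, 0]
    - [0, 0, 0]
    - [0, 0, 0]

```text
time: 1.98
tool_pos: [463.1, 27.1, 161.5]
tcp_rot: [179.5, -0.1, -101.0]
ft_force: [-0.2, 0.4, 0.1]
finger_gap: -0.0
```

```bash
python3 - <<'E'
from bench import r, vision, job
import cv2,numpy as np
s=r.sense(); print(s['tool_pos'],s['tcp_rot'])
v=vision.snapshot('wrist'); np.savez('pics/wrist1.npz',tp=s['tool_pos'],tr=s['tcp_rot'],**v)
cv2.imwrite('pics/wrist1.png',cv2.resize(v["pixels"][:,:,::-1],(800,600),interpolation=cv2.INTER_CUBIC))
print(v['T_tool_cam'],v['intrinsics'])
v=vision.snapshot('scene'); np.savez('pics/scene1.npz',**v)
cv2.imwrite('pics/scene1.png',cv2.resize(v["pixels"][100:290,150:370,::-1],None,fx=3.5,fy=3.1,interpolation=cv2.INTER_CUBIC)[:600,:800])
E
```

```text
[463.07362793  27.13304417 161.53276799] [ 1.79543591e+02 -6.98990202e-02 -1.00995242e+02]
[[ 9.99999759e-01  5.43838923e-04 -4.30816897e-04  5.22620729e-01]
 [-3.96346131e-04  9.57440245e-01  2.88631288e-01 -7.32342281e+01]
 [ 5.69450364e-04 -2.88631048e-01  9.57440230e-01 -1.27842328e+02]
 [ 0.00000000e+00  0.00000000e+00  0.00000000e+00  1.00000000e+00]] [[267.3258113    0.         250.94516139]
 [  0.         267.3258113  189.7831434 ]
 [  0.           0.           1.        ]]
```

View pics/wrist1.png

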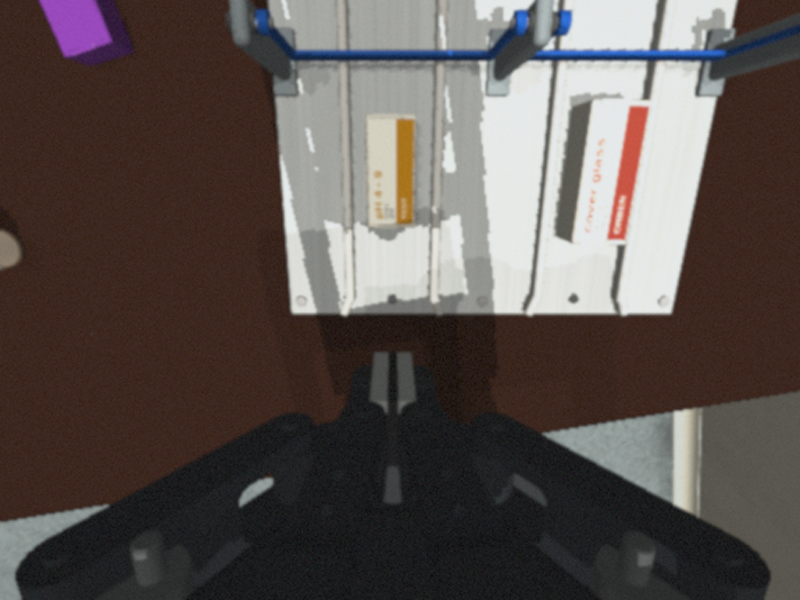

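View pics/scene1.png

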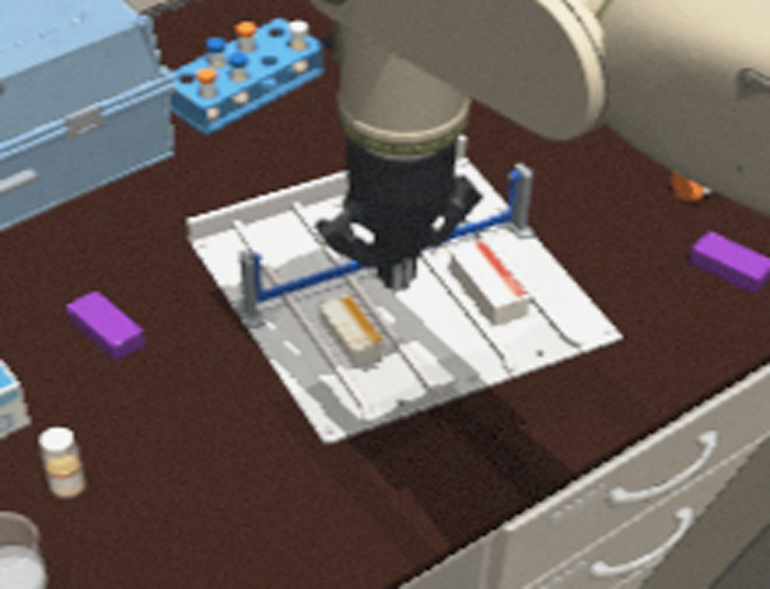

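The wrist view shows the strip box at (391,170), its lane centre line at x≈392, the flap at row 55 and the cover box at (610,170). The closed gripper's knuckles spread wide, so I need to measure them against the posts.

```bash
cat >> h.py <<'E'
from scipy.spatial.transform import Rotation as Rn
def wtool(v):
    T=np.eye(4);T[:3,:3]=Rn.from_euler('xyz',v['tr'],degrees=True).as_matrix();T[:3,3]=v['tp'];return T
def wfix(v):
    v=dict(v);v['world_from_camera']=wtool(v)@v['T_tool_cam'];return v
E
python3 - <<'E'
from h import *
v=wfix(load('wrist1'));W=world(v)
Ti=np.linalg.inv(wtool(v));P=W@Ti[:3,:3].T+Ti[:3,3]
ok=np.isfinite(P[...,2])&(P[...,2]<25)&(np.abs(P[...,0])<150)
Q=P[ok]
print('n',len(Q))
for z0 in range(-120,25,10):
    s=Q[(Q[:,2]>=z0)&(Q[:,2]<z0+10)]
    if len(s)>5: print(z0,len(s),'x',np.percentile(s[:,0],[.5,99.5]).round(),'y',np.percentile(s[:,1],[.5,99.5]).round())
# scene cam
v=load('scene1');W2=world(v);P=W2@Ti[:3,:3].T+Ti[:3,3]
print('scene')
ok=np.isfinite(P[...,2])&(P[...,2]<40)&(np.abs(P[...,0])<110)&(np.abs(P[...,1])<110);Q=P[ok]
for z0 in range(-120,40,10):
    s=Q[(Q[:,2]>=z0)&(Q[:,2]<z0+10)]
    if len(s)>3: print(z0,len(s),'x',np.percentile(s[:,0],[.5,99.5]).round(),'y',np.percentile(s[:,1],[.5,99.5]).round())
E
```

```text
n 43167
-90 3525 x [-27.  27.] y [-21. -11.]
-80 14101 x [-60.  61.] y [-20.  -1.]
-70 9323 x [-57.  59.] y [-18.   8.]
-60 6356 x [-50.  50.] y [-18.   8.]
-50 4825 x [-42.  43.] y [-13.   9.]
-40 2867 x [-35.  36.] y [-14.  10.]
-30 870 x [-20.  21.] y [-14.  11.]
-20 470 x [-13.  14.] y [-12.  -6.]
-10 472 x [-13.  14.] y [-11.  -6.]
0 338 x [-13.  13.] y [-12.  -6.]
10 20 x [-6.  7.] y [-11. -10.]
scene
-120 21 x [-39.   4.] y [-7. 34.]
-110 36 x [-43.  28.] y [-9. 12.]
-100 81 x [-45.  44.] y [-9. 19.]
-90 155 x [-62.  59.] y [-13.  20.]
-80 118 x [-62.  59.] y [-13.  18.]
-70 92 x [-56.  54.] y [-4. 17.]
-60 69 x [-48.  45.] y [-10.  16.]
-50 95 x [-40.  39.] y [-12.  13.]
-40 52 x [-31.  30.] y [-10.  13.]
-30 19 x [-16.  21.] y [ 1. 11.]
-20 32 x [-15.  12.] y [-4. 12.]
-10 31 x [-16.  12.] y [-8. 12.]
0 10 x [-11.   9.] y [ 4. 10.]
```

```bash
python3 - <<'E'
from h import *
v=wfix(load('wrist1'));W=world(v)
yaw=np.radians(-11.07);ex=np.array([np.cos(yaw),np.sin(yaw)]);ey=np.array([-ex[1],ex[0]])
O=np.array([581,-61.6])
f=lambda q:np.c_[(q[:,:2]-O)@ex,(q[:,:2]-O)@ey]
s=lambda L:np.array(L)/1.5625
print('box top corners NL NR RR RL',f(ray(v,s([(367,115),(415,117),(413,222),(371,225)]),26)).round(1).tolist())
print('front edge L..R z4',f(ray(v,s([(290,314),(673,314)]),4)).round(1).tolist())
print('guides left lane near box y',f(ray(v,s([(347,170),(437,170)]),14)).round(1).tolist())
print('guides R lane',f(ray(v,s([(547,170),(636,170)]),14)).round(1).tolist())
hsv=cv2.cvtColor(v['pixels'],cv2.COLOR_RGB2HSV);H,S,V=[hsv[...,i].astype(int) for i in range(3)]
m=(H>105)&(H<130)&(S>120);m[45:]=0;m[:30]=0;m[:,:195]=0;m[:,450:]=0
p=np.argwhere(m)[:,::-1];p=p[(p[:,1]>31)&(p[:,1]<40)]
q=f(ray(v,p,31));print('flap',len(p),q.mean(0),np.polyfit(q[:,1],q[:,0],1), W[m][:,2].mean())
m=(H>10)&(H<34)&(S>130)&(V>100)&(np.abs(W[...,2]-26)<8);p=np.argwhere(m)[:,::-1];p=p[(p[:,0]>230)&(p[:,0]<280)]
q=f(ray(v,p,26));print('stripe',len(p),q.mean(0),cv2.minAreaRect(q.astype(np.float32)))
cv2.imwrite('pics/w1crop.png',cv2.resize(v['pixels'][20:210,150:480,::-1],None,fx=2.4,fy=2.4,interpolation=cv2.INTER_CUBIC))
E
```

```text
box top corners NL NR RR RL [[-29.7, 78.6], [-30.8, 50.7], [-91.3, 50.9], [-93.2, 77.1]]
front edge L..R z4 [[-160.2, 137.6], [-159.8, -139.4]]
guides left lane near box y [[-60.4, 92.4], [-60.3, 35.7]]
guides R lane [[-60.2, -33.6], [-60.1, -89.6]]
flap 1180 [0.39546976 2.56805255] [-0.00219298  0.40110145] nan
stripe 632 [-60.37922798  56.85315357] ((-61.88738250732422, 56.72966384887695), (58.70988845825195, 8.767090797424316), 0.29124724864959717)
```

View pics/w1crop.png

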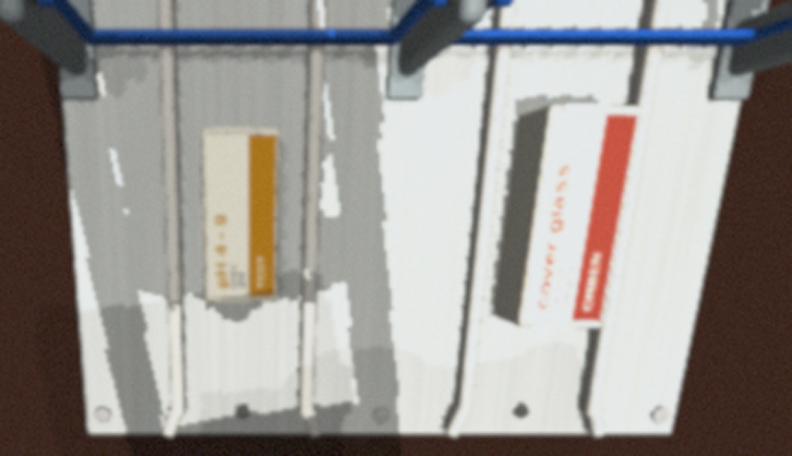

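Emit:
send_rows:
  dp:
    - [0, 0, -40]
    - [0, 0, -80]
    - [0, 0, -115]
    - [0, 0, -130]
    - [0, 0, -135]
  rot:
    - [0, 0, 0]
    - [0, 0, 0]
    - [0, 0, 0]
    - [0, 0, 0]
    - [0, 0, 0]

```text
time: 2.7
tool_pos: [467.0, 26.0, 31.2]
tcp_rot: [-179.9, 0.0, -101.1]
ft_force: [0.1, -0.2, 0.1]
finger_gap: 0.0
```

Emit:
send_rows:
  dp:
    - [0, 0, 0]
    - [0, 0, 0]
  rot:
    - [0, 0, 0]
    - [0, 0, 0]

```text
time: 2.95
tool_pos: [467.4, 26.4, 31.9]
tcp_rot: [-179.9, 0.0, -101.1]
ft_force: [0.6, -0.0, -0.5]
finger_gap: 0.2
```

```bash
cat > snap.py <<'E'
import sys
from bench import r, vision, job
import cv2,numpy as np
k=sys.argv[1]
s=r.sense(); print(s['time'],s['tool_pos'].round(1),s['tcp_rot'].round(2),s['ft_force'].round(2))
v=vision.snapshot('wrist'); np.savez(f'pics/wrist{k}.npz',tp=s['tool_pos'],tr=s['tcp_rot'],**v)
cv2.imwrite(f'pics/wrist{k}.png',cv2.resize(v["pixels"][:,:,::-1],(640,480),interpolation=cv2.INTER_CUBIC))
v=vision.snapshot('scene'); np.savez(f'pics/scene{k}.npz',**v)
cv2.imwrite(f'pics/scene{k}.png',cv2.resize(v["pixels"][130:260,190:350,::-1],None,fx=4.5,fy=4.5,interpolation=cv2.INTER_CUBIC))
O=np.array([581,-61.6]);yaw=np.radians(-11.07);ex=np.array([np.cos(yaw),np.sin(yaw)]);ey=np.array([-ex[1],ex[0]])
d=s['tool_pos'][:2]-O;print('TCP feeder x,y',(d@ex).round(1),(d@ey).round(1))
E
python3 snap.py 2
```

```text
2.95 [467.4  26.4  31.9] [-1.7985e+02  2.0000e-02 -1.0107e+02] [ 0.63 -0.03 -0.53]
TCP feeder x,y -128.4 64.5
```

View pics/scene2.png

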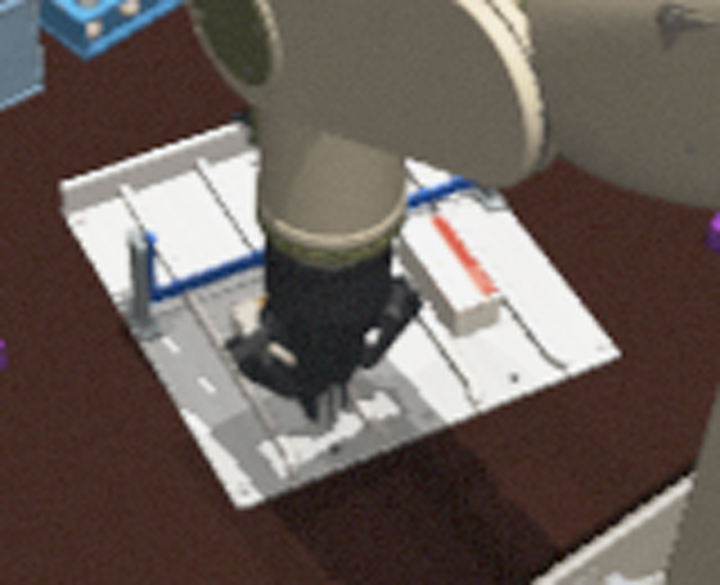

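View pics/wrist2.png

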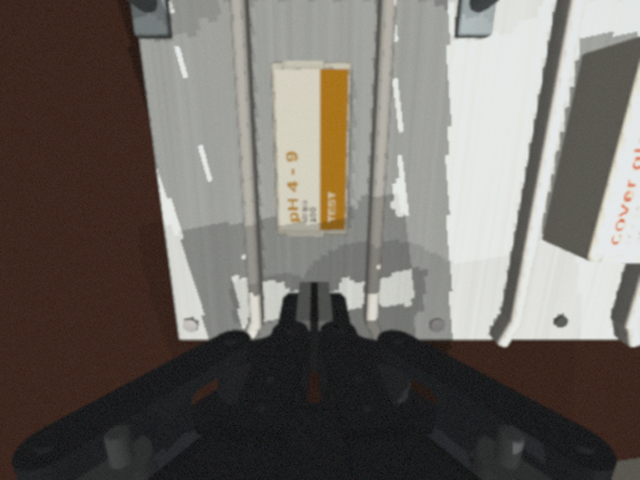

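Emit:
send_rows:
  dp:
    - [9.8, -1.9, 0]
    - [19.6, -3.8, 0]
    - [27.5, -5.4, 0]
    - [33.4, -6.5, 0]
    - [39.3, -7.7, 0]
  rot:
    - [0, 0, 0]
    - [0, 0, 0]
    - [0, 0, 0]
    - [0, 0, 0]
    - [0, 0, 0]

```text
time: 3.68
tool_pos: [505.6, 18.7, 30.1]
tcp_rot: [180.0, -0.0, -101.1]
ft_force: [-1.4, 0.2, 0.9]
finger_gap: 0.2
```

```bash
python3 snap.py 3
```

```text
3.675 [505.6  18.7  30.1] [ 179.96   -0.   -101.07] [-1.42  0.18  0.91]
TCP feeder x,y -89.5 64.3
```

View pics/wrist3.png

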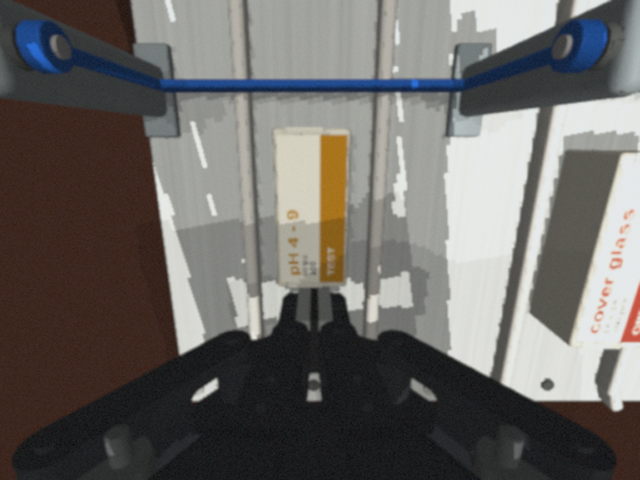

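The fingers touch the box squarely; its rear edge is at (312,288), with the flap plate at row 85. Now I measure the hub clearance.

```bash
cat > fr.py <<'E'
from h import *
yaw=np.radians(-11.07);ex=np.array([np.cos(yaw),np.sin(yaw)]);ey=np.array([-ex[1],ex[0]])
O=np.array([581,-61.6])
f=lambda q:np.c_[(q[:,:2]-O)@ex,(q[:,:2]-O)@ey]
s=lambda L:np.array(L)/1.25
E
python3 - <<'E'
from fr import *
v=wfix(load('wrist3'));W=world(v)
print('box NL NR RL RR',f(ray(v,s([(275,130),(349,130),(277,288),(347,286)]),26)).round(1).tolist())
print('flap top edge',f(ray(v,s([(165,82),(460,83)]),31)).round(1).tolist())
print('hub inner ends',f(ray(v,s([(70,50),(553,47)]),80)).round(1).tolist())
Ti=np.linalg.inv(wtool(v));P=W@Ti[:3,:3].T+Ti[:3,3]
zz=P[...,2]
for z0 in range(-80,-40,5):
    m=(zz>z0)&(zz<z0+5)&(P[...,1]>-22)
    m[:200]=0
    if m.sum()>5:print('tool z',z0,'world z',30.1-z0-5,np.percentile(P[m][:,0],[.2,99.8]).round(1),np.percentile(P[m][:,1],[.2,99.8]).round(1))
E
```

```text
box NL NR RL RR [[-13.9, 78.4], [-13.9, 50.6], [-78.9, 79.7], [-78.0, 49.5]]
flap top edge [[1.9, 115.6], [1.6, 13.0]]
hub inner ends [[1.0, 114.6], [1.6, 14.2]]
tool z -80 world z 105.1 [-59.8  60.6] [-20.   -4.3]
tool z -75 world z 100.1 [-61.   61.6] [-17.8  -0.3]
tool z -70 world z 95.1 [-59.4  60.4] [-17.8   1.5]
tool z -65 world z 90.1 [-55.6  56.2] [-17.8   8.4]
tool z -60 world z 85.1 [-50.9  52.2] [-17.7   8.1]
tool z -55 world z 80.1 [-47.5  48.4] [-17.7   8.4]
tool z -50 world z 75.1 [-43.3  44.6] [-16.2   8.9]
tool z -45 world z 70.1 [-39.2  39.8] [-12.7   8.8]
```

Emit:
send_rows:
  dp:
    - [-3, 0.6, 0]
    - [-3, 0.6, 1.7]
    - [3.9, -0.8, 1.7]
    - [9.8, -1.9, 1.7]
    - [15.7, -3.1, 1.7]
  rot:
    - [0, 0, 0]
    - [0, 0, 0]
    - [0, 0, 0]
    - [0, 0, 0]
    - [0, 0, 0]

```text
time: 4.4
tool_pos: [521.6, 15.6, 32.0]
tcp_rot: [180.0, 0.0, -101.1]
ft_force: [-0.3, 0.1, 0.6]
finger_gap: 0.0
```

Emit:
send_rows:
  dp:
    - [5.9, -1.1, 0]
    - [11.8, -2.3, 0]
    - [17.7, -3.5, 0]
    - [23.6, -4.6, 0]
    - [29.4, -5.8, 0]
  rot:
    - [0, 0, 0]
    - [0, 0, 0]
    - [0, 0, 0]
    - [0, 0, 0]
    - [0, 0, 0]

```text
time: 5.03
tool_pos: [550.8, 9.8, 31.9]
tcp_rot: [180.0, 0.0, -101.1]
ft_force: [-1.7, 1.0, 1.1]
finger_gap: -0.1
```

```bash
python3 snap.py 4
```

```text
5.025 [550.8   9.8  31.9] [ 179.99    0.   -101.07] [-1.71  0.98  1.07]
TCP feeder x,y -43.3 64.3
```

View pics/wrist4.png

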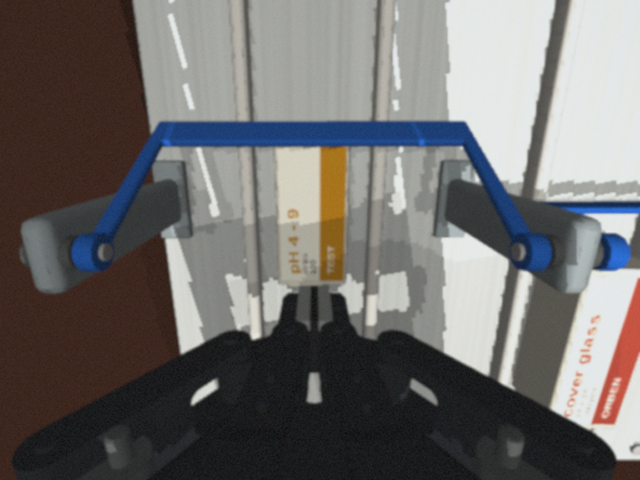

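View pics/scene4.png

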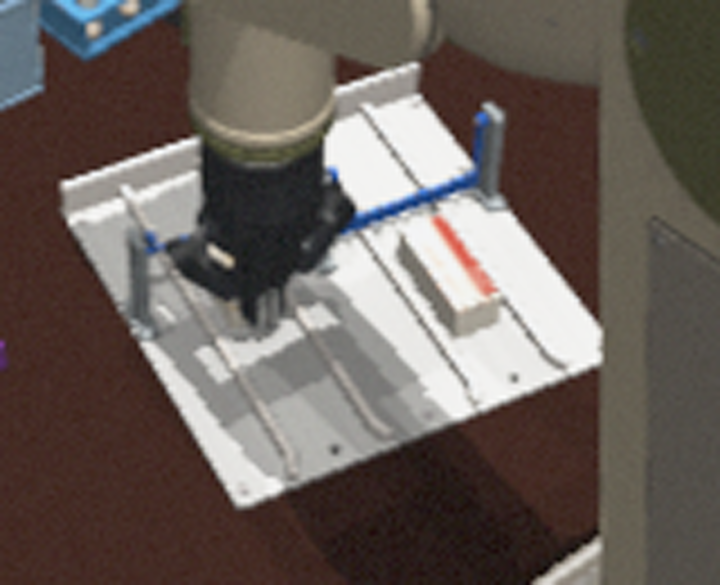

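The left flap is lifted and rests on the box (plate at row 133). The box is straight, its rear at (312,287), and the right flap and cover box are untouched. Next I check the hub-to-knuckle clearance from this nearer view.

```bash
python3 - <<'E'
from fr import *
v=wfix(load('wrist4'));W=world(v)
print('hub inner ends',f(ray(v,s([(112,252),(512,250)]),80)).round(1).tolist(),f(ray(v,s([(112,252),(512,250)]),84)).round(1).tolist())
hsv=cv2.cvtColor(v['pixels'],cv2.COLOR_RGB2HSV);H,S,V=[hsv[...,i].astype(int) for i in range(3)]
F=np.dstack([((W[...,:2]-O)@ex),((W[...,:2]-O)@ey),W[...,2]])
m=(H>105)&(H<130)&(S>120)&(np.abs(F[...,0])<9)&(F[...,2]>68)&(F[...,2]<95)&(F[...,1]>0)
for a in(m&(F[...,1]>65),m&(F[...,1]<65)):
    if a.sum():print(a.sum(),np.percentile(F[a],[2,50,98],axis=0).round(1).tolist())
print('box RL RR',f(ray(v,s([(279,287),(345,284)]),26)).round(1).tolist())
E
```

```text
hub inner ends [[1.9, 114.8], [2.5, 13.8]] [[3.3, 112.2], [3.9, 16.3]]
988 [[-2.2, 117.0, 69.9], [4.5, 118.7, 81.6], [8.7, 122.7, 84.6]]
957 [[-1.8, 5.6, 70.3], [4.7, 10.2, 81.7], [8.7, 12.1, 84.7]]
box RL RR [[-33.2, 79.0], [-31.8, 50.2]]
```

Emit:
send_rows:
  dp:
    - [4.9, -1.0, 0]
    - [9.8, -1.9, 0]
    - [14.7, -2.9, 0]
    - [19.6, -3.8, 0]
    - [24.5, -4.8, 0]
  rot:
    - [0, 0, 0]
    - [0, 0, 0]
    - [0, 0, 0]
    - [0, 0, 0]
    - [0, 0, 0]

```text
time: 5.75
tool_pos: [575.3, 5.0, 32.0]
tcp_rot: [180.0, -0.0, -101.1]
ft_force: [-0.9, 0.4, -0.8]
finger_gap: -0.0
```

Emit:
send_rows:
  dp:
    - [4.9, -1.0, 0]
    - [9.8, -1.9, 0]
    - [14.7, -2.9, 0]
    - [19.6, -3.8, 0]
    - [24.5, -4.8, 0]
  rot:
    - [0, 0, 0]
    - [0, 0, 0]
    - [0, 0, 0]
    - [0, 0, 0]
    - [0, 0, 0]

```text
time: 6.38
tool_pos: [599.8, 0.2, 32.0]
tcp_rot: [-180.0, 0.0, -101.1]
ft_force: [-1.3, 0.2, -0.5]
finger_gap: -0.3
```

```bash
python3 snap.py 5
```

```text
6.375 [5.998e+02 2.000e-01 3.200e+01] [-180.      0.   -101.07] [-1.32  0.21 -0.46]
TCP feeder x,y 6.6 64.3
```

View pics/wrist5.png

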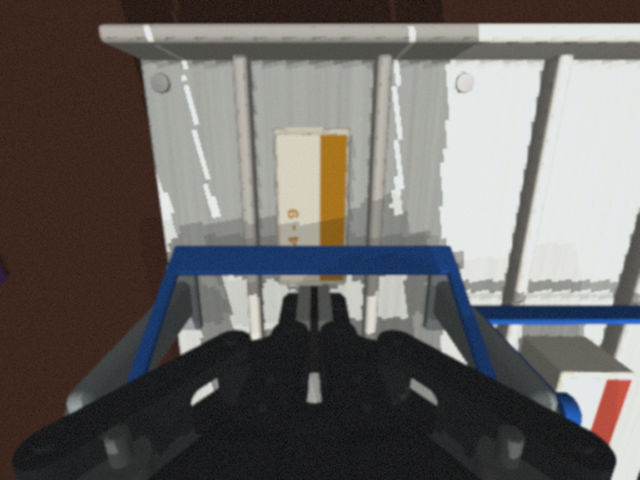

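View pics/scene5.png

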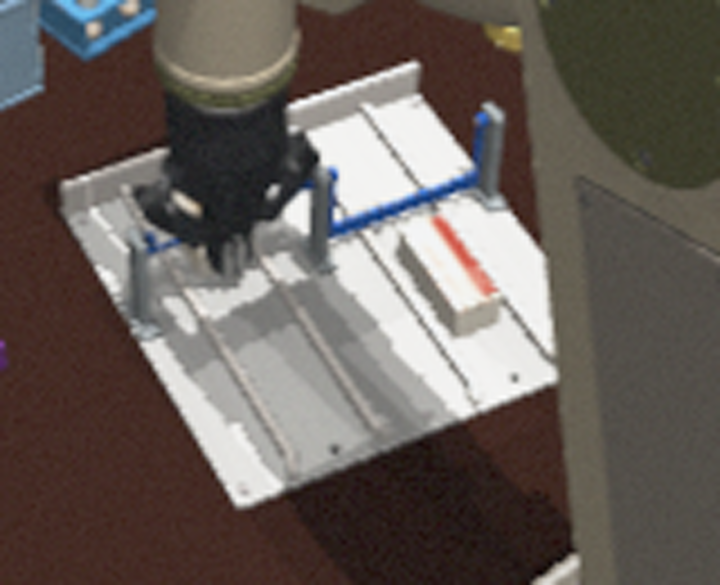

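The box is straight and the flap (row 260) lies on its rear part. The nose is at row 130 and the end wall's base at row 60. Next, the distance left to go.

```bash
python3 - <<'E'
from fr import *
v=wfix(load('wrist5'))
print('nose',f(ray(v,s([(277,131),(348,131)]),26)).round(1).tolist(),'rear',f(ray(v,s([(345,280)]),26)).round(1).tolist())
print('wall base',f(ray(v,s([(312,59)]),4)).round(1).tolist(),'top near edge',f(ray(v,s([(312,41)]),32)).round(1).tolist())
E
```

```text
nose [[81.8, 77.9], [81.9, 50.7]] rear [[20.1, 50.2]]
wall base [[111.0, 64.6]] top near edge [[110.9, 64.4]]
```

Emit:
send_rows:
  dp:
    - [5.0, -1.0, 0]
    - [11, -2.1, 0]
    - [17, -3.3, 0]
    - [22, -4.3, 0]
    - [24.5, -4.8, 0]
  rot:
    - [0, 0, 0]
    - [0, 0, 0]
    - [0, 0, 0]
    - [0, 0, 0]
    - [0, 0, 0]

```text
time: 7.1
tool_pos: [623.0, -4.3, 31.9]
tcp_rot: [179.8, -0.0, -101.1]
ft_force: [-14.9, 2.5, 11.0]
finger_gap: -0.0
```

```bash
python3 snap.py 6
```

```text
7.1 [623.   -4.3  31.9] [ 1.7982e+02 -1.0000e-02 -1.0107e+02] [-14.93   2.52  10.98]
TCP feeder x,y 30.2 64.3
```

View pics/wrist6.png

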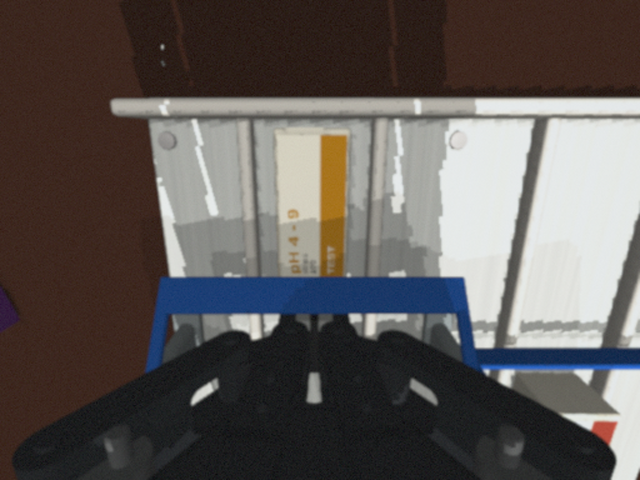

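```bash
python3 - <<'E'
from fr import *
v=wfix(load('wrist6'))
print('nose',f(ray(v,s([(277,131),(348,131)]),26)).round(1).tolist())
print('wall top near edge',f(ray(v,s([(312,116)]),32)).round(1).tolist())
W=world(v);F=np.dstack([((W[...,:2]-O)@ex),((W[...,:2]-O)@ey),W[...,2]])
print('flap plate lower/upper px',F[int(285/1.25),int(312/1.25)].round(1),F[int(307/1.25),int(250/1.25)].round(1))
print('box top z',F[int(200/1.25),int(295/1.25)].round(1),F[int(150/1.25),int(295/1.25)].round(1),F[int(265/1.25),int(295/1.25)].round(1))
E
```

```text
nose [[105.4, 77.8], [105.4, 50.8]]
wall top near edge [[110.5, 64.5]]
flap plate lower/upper px [49.7 64.8 43.8] [43.8 87.2 49.5]
box top z [78.7 71.5 25.2] [98.4 71.1 26. ] [51.  71.8 26.7]
```

The box nose is 5 mm short of the wall, so its rear is about 38 mm past the hinge (33 needed). The 15 N back and 11 N up means the fingers have reached the raised plate's upper edge, so I stop pushing and draw back.

Emit:
send_rows:
  dp:
    - [-3.9, 0.8, 0]
    - [-9.8, 1.9, 0]
    - [-15.7, 3.1, 0]
    - [-21.6, 4.2, 0]
    - [-29.4, 5.8, 0]
  rot:
    - [0, 0, 0]
    - [0, 0, 0]
    - [0, 0, 0]
    - [0, 0, 0]
    - [0, 0, 0]

```text
time: 7.82
tool_pos: [594.3, 1.4, 32.1]
tcp_rot: [-180.0, 0.0, -101.1]
ft_force: [-0.0, -0.3, -0.3]
finger_gap: 0.1
```

```bash
python3 snap.py 7
```

```text
7.825 [594.3   1.4  32.1] [-179.98    0.   -101.07] [-0.03 -0.29 -0.26]
TCP feeder x,y 0.9 64.3
```

View pics/wrist7.png

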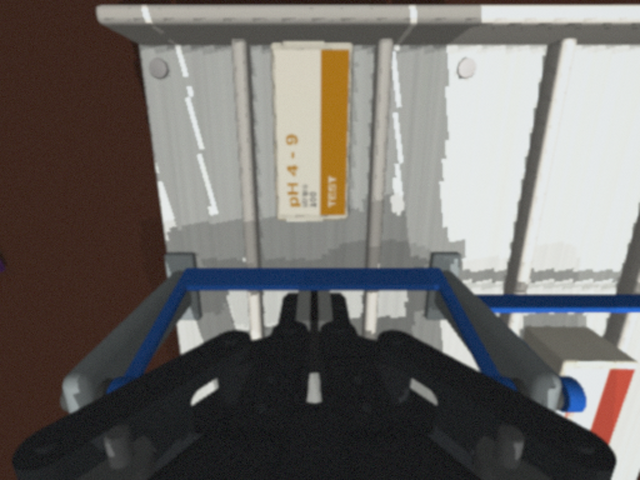

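The flap has dropped behind the box (plate at row 278, box rear at row 217) and now leans on the fingers. I draw the rest of the way out.

Emit:
send_rows:
  dp:
    - [-9.8, 1.9, 0]
    - [-19.6, 3.8, 0]
    - [-31.4, 6.1, 0]
    - [-49, 9.6, 0]
    - [-68.7, 13.4, 0]
  rot:
    - [0, 0, 0]
    - [0, 0, 0]
    - [0, 0, 0]
    - [0, 0, 0]
    - [0, 0, 0]

```text
time: 8.55
tool_pos: [524.9, 14.8, 32.0]
tcp_rot: [-180.0, 0.0, -101.1]
ft_force: [0.9, -1.1, -0.3]
finger_gap: -0.0
```

Emit:
send_rows:
  dp:
    - [-19.6, 3.8, 0]
    - [-29.4, 5.8, 25]
    - [-29.4, 5.8, 65]
    - [-29.4, 5.8, 100]
    - [-29.4, 5.8, 110]
  rot:
    - [0, 0, 0]
    - [0, 0, 0]
    - [0, 0, 0]
    - [0, 0, 0]
    - [0, 0, 0]

```text
time: 9.18
tool_pos: [497.6, 20.5, 144.7]
tcp_rot: [-179.7, 0.0, -101.1]
ft_force: [-0.4, 0.4, 0.9]
finger_gap: -0.1
```

Emit:
send_rows:
  dp:
    - [0, 0, 0]
    - [0, 0, 0]
    - [0, 0, 0]
    - [0, 0, 0]
  rot:
    - [0, 0, 0]
    - [0, 0, 0]
    - [0, 0, 0]
    - [0, 0, 0]

```text
time: 9.68
tool_pos: [495.9, 20.5, 141.0]
tcp_rot: [179.9, -0.0, -101.1]
ft_force: [-0.6, 0.5, 0.6]
finger_gap: 0.4
```

```bash
python3 snap.py 8; python3 - <<'E'
from bench import vision
import cv2,numpy as np
v=vision.snapshot('top');np.savez('pics/top8.npz',**v)
cv2.imwrite('pics/top8.png',cv2.resize(v["pixels"][110:250,200:350,::-1],None,fx=4,fy=4,interpolation=cv2.INTER_CUBIC))
E
```

```text
9.675 [495.9  20.5 141. ] [ 1.7990e+02 -1.0000e-02 -1.0107e+02] [-0.61  0.48  0.62]
TCP feeder x,y -99.3 64.3
```

View pics/wrist8.png

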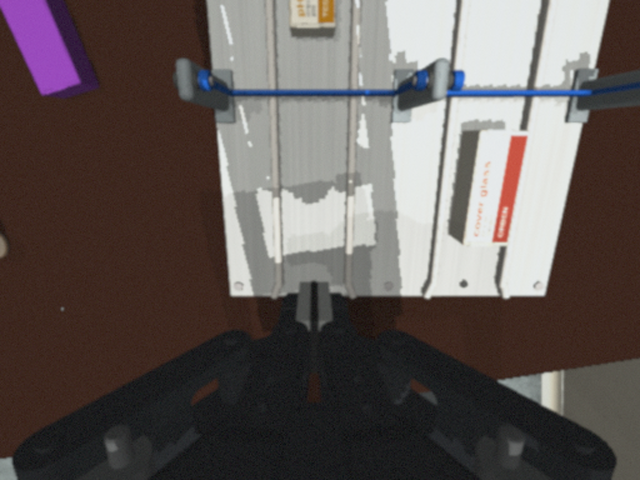

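View pics/scene8.png

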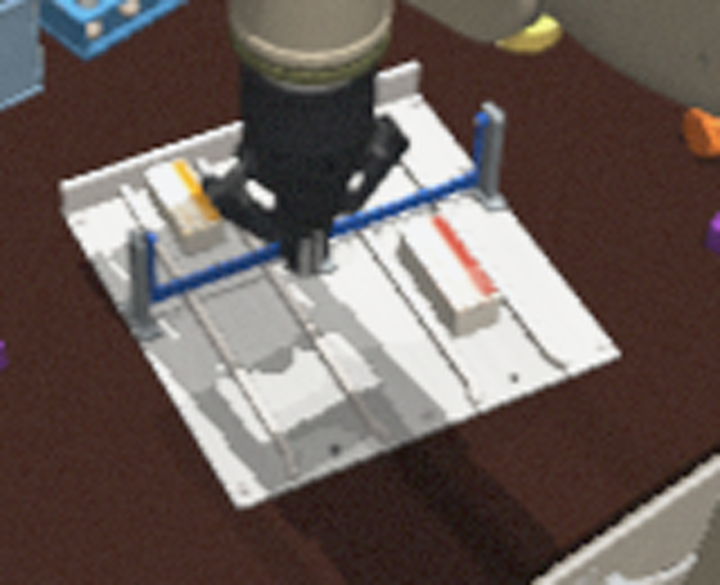

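Both flaps lie in one straight line (wrist row 92), and the yellow box is behind the left flap near the wall (scene crop (185,205)). I run a final numeric check before handing in.

```bash
python3 - <<'E'
from fr import *
v=wfix(load('wrist8'))
print('flap L, R top edge',f(ray(v,s([(240,92),(310,92),(380,92),(490,92),(550,93)]),31)).round(1).tolist())
print('box rear',f(ray(v,s([(294,25),(333,27)]),26)).round(1).tolist())
for n in('scene0','scene8'):
    v=load(n);W=world(v);hsv=cv2.cvtColor(v['pixels'],cv2.COLOR_RGB2HSV);H,S,V=[hsv[...,i].astype(int) for i in range(3)]
    F=np.dstack([((W[...,:2]-O)@ex),((W[...,:2]-O)@ey),W[...,2]])
    for nm,mk,z in(('red',((H<10)|(H>170))&(S>120)&(V>120)&(F[...,2]>20)&(F[...,1]<0),34),('yellow',(H>14)&(H<34)&(S>90)&(F[...,2]>15)&(F[...,1]>30),26)):
        mk=mk&(np.abs(F[...,0])<120)&(np.abs(F[...,1])<130)&(F[...,2]<45)
        p=np.argwhere(mk)[:,::-1];q=f(ray(v,p,z));print(n,nm,len(p),np.median(q,0).round(1),'z',np.nanmedian(W[mk][:,2]).round(1),'x range',q[:,0].min().round(1),q[:,0].max().round(1))
E
```

```text
flap L, R top edge [[1.7, 112.2], [1.7, 66.3], [1.7, 20.3], [1.8, -51.9], [1.2, -91.4]]
box rear [[41.7, 76.4], [40.6, 51.6]]
scene0 red 30 [-55.5 -74.1] z 34.6 x range -97.7 -30.2
scene0 yellow 44 [-62.8  57. ] z 26.8 x range -89.7 -33.1
scene8 red 29 [-56.6 -74.1] z 34.8 x range -97.7 -30.2
scene8 yellow 37 [72.6 56.9] z 27.1 x range 44.6 102.5
```

Everything agrees: both flaps are at the hinge plane, the box's rear is about 39–40 mm past it, the cover box hasn't moved and the arm is clear.

```bash
python3 -c "
from bench import job
print(job.hand_in())"
```

```text
the job is handed in; nothing more can be done
None
```

I pushed the yellow-and-white strip box along the left lane and under its flap with the closed fingertips. I then drew the fingers back along the lane, raised the arm clear and handed the job in at about 10 s. No verdict was reported.

**Last checks:**
- **Flaps:** both plates lie in one line at the hinge plane, so both are shut.
- **Strip box:** it lies flat and straight. Its rear is about 38–40 mm past the hinge axis (about 33 mm is needed for the flap to drop). Its centre is about 72 mm past (34.5 mm needed).
- **Cover box:** its stripe is within 1 mm of where it started. I saw no contact with anything beside the feeder, though I did not measure those objects again.
- **Arm:** it is clear of everything, with no contact force beyond noise.

**Where it differed from the plan:** I stopped with the box about 5 mm short of the end wall. On the last stretch the force rose to about 15 N backward and 11 N upward, most likely because the fingers had met the raised plate's upper edge. I drew back there because the flap could already drop behind the box.

My feeder frame may be 1–2 mm off along x: the views put the flap at +0.4 to +1.9 mm and the wall at about +110.5 mm instead of +109. That is within the margins left.

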